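# Slide the bearing cup in behind the sprung gate

### The arm

A 7-joint arm with a two-finger parallel gripper is mounted at the origin on the work surface. World frame = base frame: x ahead of the robot, y to its left, z up, the work surface at z = 0. Lengths are in m, angles in rad, forces in N, time in s.
With the tool pointing down it reaches from about 0.4 to 0.875 m from the base axis. Payload 19.3 kg.
Tool frame: the origin (TCP) lies at the very end of the fingers, on their centre line; the grasp point (between the pads) lies 19 mm behind it; z points along the fingers, y is the direction in which the jaws open and shut (so a half turn about z gives the same grasp; the last joint's range is limited). The gripper opens to 85 mm and grips with 20 to 120 N. Pads are 22 mm wide; open, the fingers measure 114 mm over their backs; the gripper's body (76 mm by 85 mm) begins 54 mm behind the grasp point. The pads swing forward as they close: fully open they stand 13 mm farther back than shut.
Start: joints at [1.105, 0.521, -0.036, 1.599, 0.021, 1.021, -0.113], TCP at [0.241, -0.577, 0.231] pointing down, gripper open.
Joint ranges: [-2.91, 2.91], [-0.3, 2.13], [-1.5, 1.42], [0.17, 2.43], [-1.26, 4.41], [0.16, 1.93], [-2.52, 2.52]. Speed limits (rad/s): [1.89, 1.89, 2.39, 2.39, 3.01, 3.01, 3.01].

### API

Orientations are given as [roll, pitch, yaw] about the fixed x, y, z axes, in that order (R = Rz(yaw) Ry(pitch) Rx(roll)).
In Python, from workcell import bot, vision, job_done gives the robot as it stands.
- The arm moves only by the tool arm_command, never from a script. Its arguments are lists of equal length, an entry for each row: "gripper": the finger opening in cm, from 0 to 8.54; "slide": the shift along the tool's x, y, z in cm, a list of three; "turn": the turn, a rotation vector about the tool's x, y, z in degrees, a list of three. A call has 1 to 5 rows; each row is the pose to reach, as a shift and turn from the pose commanded when the call began, along the tool's axes at that moment; what a row does not reach only later rows make up. A row lasts 1/8 s, in which the tool goes at most 62.5 mm and 10.7 degrees, less where a joint would pass 70% of its speed; a pose out of reach is approached as far as the arm can. A call with a gripper value outside its range is refused whole. The fingers move at their own pace and stop on an object; "force" is the grip in N (left out, the last holds). Time passes only in rows, so rows that repeat a pose let the fingers close. It gives the time, the measured TCP pose, the force and the opening at its end, in the units of the state.
- bot.observe(): the state, without advancing time (a new reading comes with each control period).
- vision.grab_frame(name): name is "scene" or "top"; returns the picture (400x640x3 uint8, blue, green, red); there is no depth.
- vision.camera_model(name): a dict with "mtx" (3x3 intrinsics, pixels), "k1" (the pictures are not rectified: a ray, as slopes to the right and down, at radius r is drawn at 1 + k1 r^2 times it, then the intrinsics apply), "T" (4x4, takes a point from camera to world coordinates). Camera axes: x right, y down, z forward; pixel columns grow to the right and rows downward; lengths in m; the calibration is good to about 2 mm. A picture is of the moment at which its call begins. camera_model takes no time and is no camera call.
- job_done(): hands the job in, once; it reports no verdict.
The state is a dict: "clock": time; "qpos": joint angles; "qd": joint speeds; "joint_efforts": joint torques, N m; "position": TCP position; "tool_rot": TCP orientation; "force": force on the tool from outside, world axes, zero at the start; "moment": the same for the moment, N m; "grip_width": finger opening in m.
Only numpy, scipy, OpenCV 4.12 (cv2) and the standard library are available. Lean on these libraries where they do the work, as an engineer would, in place of code of your own. Each camera call takes 0.05 s, during which the arm holds its last target. There are 200 camera calls.

### The job

Put the blue glazed clay bearing cup away on the parts ledge behind the little brass gate: push the self-closing gate open with one finger and, while that finger keeps it open, slide the cup gently through with the other finger until it stands beyond the reach of the gate's swing, then take your hand away so that the gate shuts behind it. The glaze chips, so never let the gate touch the cup, and do not squeeze, lift or tip it; leave the hub flange, the swivel pin and the hammer where they lie.

Things in the scene. Friction and masses are not known exactly. Their poses are not given: they have to be found in the camera images.
- ledge: Fixed larch parts ledge: a 290 x 260 mm board, 30 mm thick, on the bench; its top is the floor on which the cup slides. Origin on the bench straight under the gate's hinge; +x points in through the gate (roughly away from the robot), +y along the shut gate from hinge to free edge, z up. Board spans x -115 to 175, y -127 to 133 mm: landing at x < 0, ledge proper behind the gate at x > 0.
- fence (a point): Point on the inner face of the larch fence, at ledge y = 112 mm, on the gate line, at floor height. The fence is straight, runs along the whole +y side past landing and ledge alike, 18 mm thick, 24 mm above the floor. The gateway (no sill) lies between it and the hinge post; the shut gate leaves a 14 mm gap at the fence.
- post_top (a point): Top of the hinge post, 38 mm above the floor, 20 mm along ledge x by 11 mm (ledge y -18 to -7 mm). From it the 14 mm thick front rail runs to ledge y = -113 mm; side rail inner face at y = -113 mm, back rail inner face at x = 161 mm. All rails 24 mm above the floor.
- gate_hinge (a point): Point on the gate's vertical hinge axis at the height of the ledge floor (30 mm above the bench).
- gate (a joint): Angle of the brass gate: 0 shut, growing as the free edge swings inward (towards ledge +x) to a stop at 1.65 rad; it cannot open towards the landing. A spring always closes it: about 0.025 N m when shut, 0.05 N m wide open (0.3 to 0.5 N at the free edge, 2 to 3 N close to the hinge). Let go, it swings shut in about half a second.
- gate_leaf (a point): Moving leaf of the gate, a brass plate 3 mm thick (6 mm at the rolled free edge). Origin on the hinge axis, 2 mm above the ledge floor; the leaf lies along its own +y from 5 to 98 mm from the axis, from 4 to 34 mm above the floor, nothing above it. Shut, its axes are parallel to the ledge's. The free edge sweeps a quarter circle of 98 mm radius about the hinge.
- cup: Loose blue glazed clay bearing cup, a smooth upright cylinder 42 mm in diameter, 30 mm high, with a shallow dished seat in its top, 50 to 100 g. Origin at the centre of its underside, z up. It starts on the landing, 45 to 65 mm before the shut gate and 60 to 86 mm along ledge +y. It slides easily (friction about 0.35 on wood and fingers).
- flange: Loose bronze hub flange, a 54 mm disc with a 26 mm boss, 22 mm high, lying on the ledge behind the front rail, on the other side of the hinge from the gateway. Origin at the centre of its underside. To be left alone.
- pin: Loose iron swivel pin, 68 mm long, lying on the ledge beside the flange; 8 mm shank along its x with a 14 mm square head and nut. Origin on the ledge floor under the middle. To be left alone.
- hammer: Loose hammer, 240 mm long, lying on the open bench to the robot's right of the ledge; origin under it, x along the handle. To be left alone.
- clamp: Fixed toggle clamp on a larch base (130 x 240 mm), pinning a hammered copper wheel body 88 mm in diameter; 215 mm high, to the robot's left of the ledge. Origin on the bench under the base, 20 mm from its middle. An obstacle only.
Not all that is in view belongs to the job. There is more than one size of the cup; the one meant has the size given above.

How it is judged:
On the way:
1. a finger is on the gate, holding it open by at least 0.5 rad, while a finger pushes the cup in the gateway (value of joint gate above 0.5 rad and contact force between the fingers and gate above 0.1 N and contact force between the fingers and cup above 0.02 N and x of cup in the frame of ledge between -0.03 and 0.07 m), for 0.05 s.
At the end, for the whole second after the job is handed in: The cup stands upright and still on the ledge floor behind the gate, inside the rails and outside the gate's 98 mm swing (its centre at least 115 mm from the hinge axis), and the gate has shut behind it (within 0.06 rad) (x of cup in the frame of ledge between 0.03 and 0.15 m and y of cup in the frame of ledge between -0.1 and 0.1 m and horizontal distance between cup and gate_hinge above 0.115 m and height (world z) of cup between 0.026 and 0.034 m and angle between cup's own z axis and vertical below 0.1 rad and linear speed of cup below 0.01 m/s and value of joint gate below 0.06 rad); the robot touches nothing.
It fails at once if the gate touches the cup (contact force between gate and cup above 0.15 N).
It fails at once if the cup is lifted off the ledge floor, tipped over or pushed off the board (height (world z) of cup above 0.038 m or height (world z) of cup below 0.02 m or angle between cup's own z axis and vertical above 0.35 rad).
It fails at once if the cup is squeezed or struck hard (over 25 N) (contact force between the fingers and cup above 25 N).
It fails at once if the hub flange, the pin or the hammer is moved by more than 15 mm (distance of any of flange, pin, hammer from where it was at the start of the episode above 0.015 m).
It also fails if it takes over 51 s, if anything falls off the work surface, if the arm or the gripper's body presses on something with over 40 N, if the wrist force passes 120 N, or if a joint passes its speed limit or range.

## Working session

There is one attempt and no reset: what is moved stays moved. The work goes in short steps, Python scripts to look and compute and a tool call to move; the robot and the scene stay as the last step left them, time stands still between calls to the robot, and variables do not carry over. Pictures are saved under pics/ and viewed, about 8 in all and at most 12, crops included, and the job is handed in when it is done.

Besides the shell and the picture viewer there is one more tool, called after "Request:" by a JSON object that holds its "method" and its "body". arm_command: Moves the arm, as the interface text tells. Its arguments: {"type":"object","properties":{"gripper":{"type":"array","items":{"type":"number"}},"slide":{"type":"array","items":{"type":"array","items":{"type":"number"}}},"turn":{"type":"array","items":{"type":"array","items":{"type":"number"}}},"force":{"type":"number"}},"required":["gripper","slide","turn"]}

```bash
mkdir -p pics; cat > h.py <<'E'
import numpy as np, cv2
from workcell import bot, vision, job_done
E
python3 - <<'E'
from h import *
for n in ("scene","top"):
    im=vision.grab_frame(n); cv2.imwrite(f"pics/{n}0.png",im)
    m=vision.camera_model(n); print(n,np.round(m["mtx"],1).tolist(),m["k1"],np.round(m["T"],4).tolist())
s=bot.observe(); print(s)
E
```

```text
scene [[431.5, 0.0, 322.9], [0.0, 431.5, 202.2], [0.0, 0.0, 1.0]] -0.0013541953042246215 [[0.7112, 0.4139, -0.5682, 1.1166], [0.7029, -0.4162, 0.5768, -0.5563], [0.0023, -0.8096, -0.587, 0.7106], [0.0, 0.0, 0.0, 1.0]]
top [[441.0, 0.0, 317.0], [0.0, 441.0, 210.4], [0.0, 0.0, 1.0]] -0.019823312091004103 [[-0.0061, -0.9864, 0.1644, 0.2672], [-1.0, 0.0059, -0.0017, 0.0435], [0.0007, -0.1644, -0.9864, 1.3662], [0.0, 0.0, 0.0, 1.0]]
{'clock': 0.1, 'qpos': array([ 1.104782  ,  0.52198116, -0.03634573,  1.59992056,  0.02120395,
        1.02109155, -0.11279747]), 'qd': array([ 0.00069988, -0.00275127, -0.00064037, -0.00085282,  0.00043179,
        0.00021678,  0.00098463]), 'joint_efforts': array([ 1.98051755e-03, -9.28485775e+01,  1.98262788e+00, -3.70530653e+01,
        1.79589872e-02,  5.34549021e-03,  6.43998442e-05]), 'position': array([ 0.24084274, -0.57642026,  0.23077731]), 'tool_rot': array([-3.14057912e+00,  6.41043094e-05,  3.95823293e-01]), 'force': array([0.20986937, 0.29592938, 0.21845254]), 'moment': array([-0.00379131,  0.07181171, -0.00506041]), 'grip_width': 0.08530661360954694}
```

View pics/scene0.png

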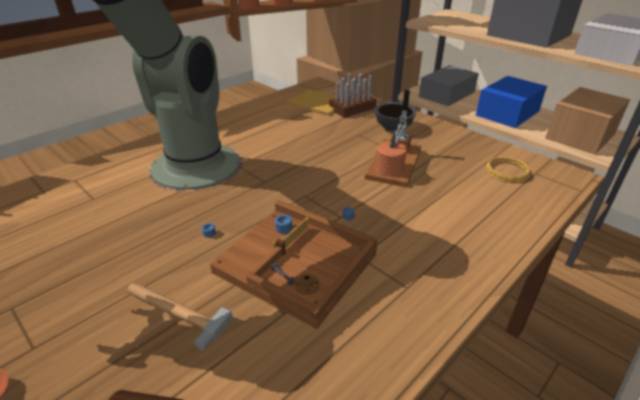

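View pics/top0.png

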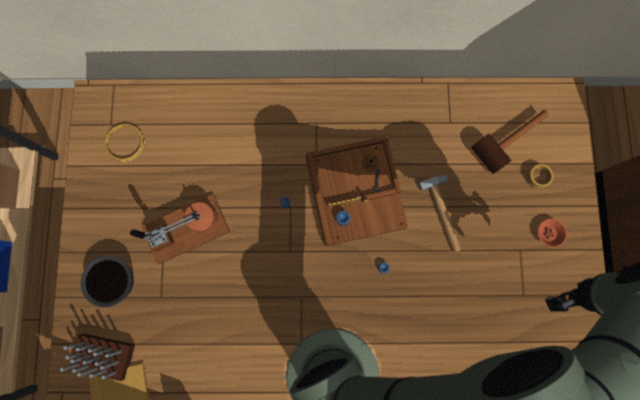

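The top view has three blue cups: (342,217) on the ledge landing, and smaller ones at (285,202) and (383,267) on the bench. The one on the landing is larger and matches the stated start place. I'll confirm it in an enlarged crop and take corner pixels there.

```bash
python3 - <<'E'
import cv2,numpy as np
a=cv2.imread("pics/top0.png")[130:250,280:440]; a=cv2.resize(a,None,fx=5,fy=5,interpolation=cv2.INTER_CUBIC); cv2.imwrite("pics/topc.png",a)
b=cv2.imread("pics/scene0.png")[190:330,200:387]; b=cv2.resize(b,None,fx=4.28,fy=4.28,interpolation=cv2.INTER_CUBIC); cv2.imwrite("pics/scenec.png",b)
E
```

```text
(no output)
```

View pics/topc.png

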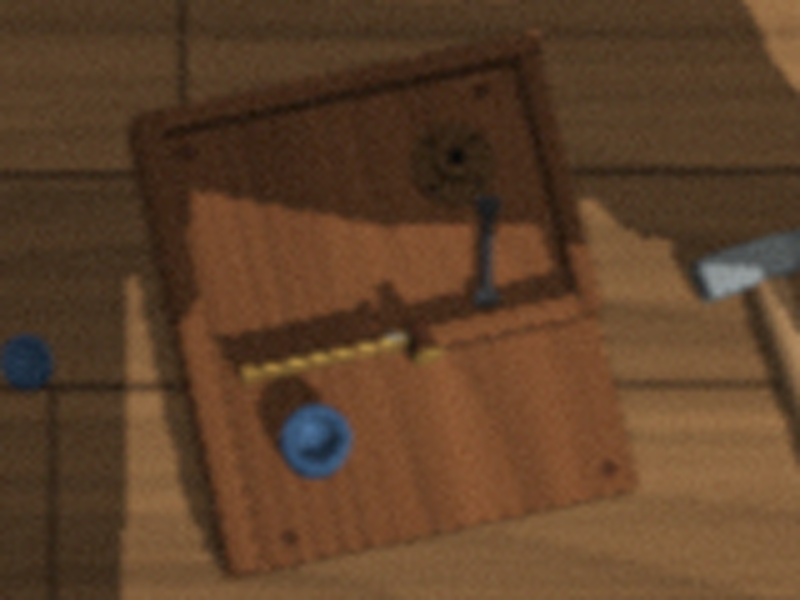

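View pics/scenec.png

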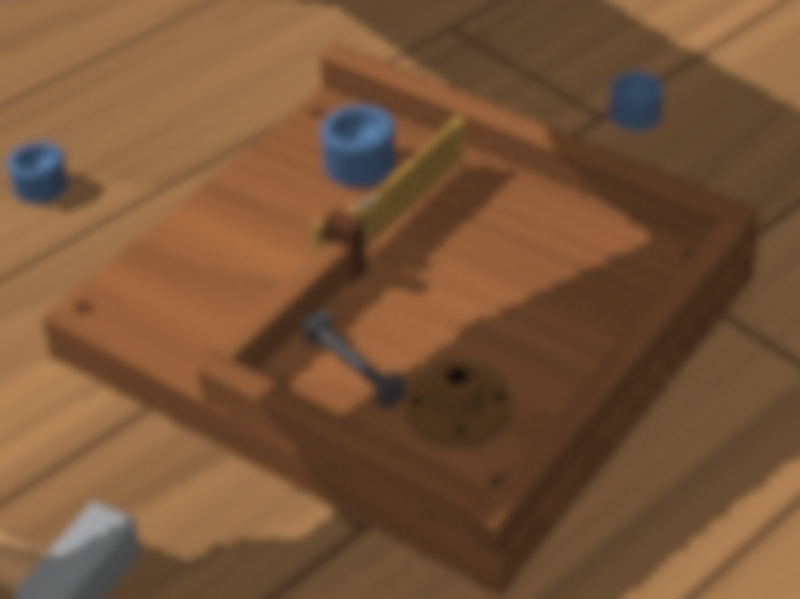

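The crops show the 42 mm cup's rim at crop (316,440), so (343,218) in the top image, on the landing in front of the brass gate. The gate's free edge is at crop (245,372). The other two cups are on the bench and about 1/3 smaller. Next I'll fit the ledge pose and the cup from both views.

```bash
cat >> h.py <<'E'
def proj(n,P):
    m=vision.camera_model(n); T=np.array(m["T"]); P=np.atleast_2d(P)
    p=(P-T[:3,3])@T[:3,:3]; s=p[:,:2]/p[:,2:]; s=s*(1+m["k1"]*(s**2).sum(1,keepdims=True))
    K=np.array(m["mtx"]); return s@K[:2,:2].T+K[:2,2]
def Lw(L,P): # ledge (x,y,yaw) points(m) -> world
    P=np.atleast_2d(np.array(P,float)); c,s=np.cos(L[2]),np.sin(L[2])
    return np.c_[L[0]+c*P[:,0]-s*P[:,1], L[1]+s*P[:,0]+c*P[:,1], P[:,2]]
def bluemask(im,box):
    m=cv2.inRange(cv2.cvtColor(im,cv2.COLOR_BGR2HSV),(95,90,40),(125,255,255)); z=np.zeros_like(m)
    x0,y0,x1,y1=box; z[y0:y1,x0:x1]=m[y0:y1,x0:x1]; return z
def cupfit(obs,z0=.030): # obs: {name: centroid of silhouette bbox}; returns world x,y (base z0)
    from scipy.optimize import least_squares
    a=np.linspace(0,2*np.pi,60); ring=np.c_[np.cos(a)*.021,np.sin(a)*.021]
    def cen(n,c,z):
        P=np.vstack([np.c_[ring+c,np.full(60,h)] for h in (z,z+.03)]); p=proj(n,P)
        h=cv2.convexHull(p.astype(np.float32)); M=cv2.moments(h); return np.array([M["m10"]/M["m00"],M["m01"]/M["m00"]])
    f=lambda v:np.concatenate([cen(n,v[:2],v[2] if len(v)>2 else z0)-o for n,o in obs.items()])
    return least_squares(f,[.5,0]+([z0] if z0 is None or len(obs)>1 else []),diff_step=1e-4)
E
python3 - <<'E'
from h import *
from scipy.optimize import least_squares
t=lambda x,y:[(x+.5)/5+279.5,(y+.5)/5+129.5]; s=lambda x,y:[(x+.5)/4.28+199.5,(y+.5)/4.28+189.5]
k=.001
obs=[("top",t(133,115),(175,130,54)),("top",t(540,33),(175,-127,54)),("top",t(636,490),(-115,-127,30)),
("top",t(244,373),(0,98,64)),("scene",s(50,320),(-115,-127,30)),("scene",s(500,527),(175,-127,54)),
("scene",s(757,210),(175,130,54)),("scene",s(330,47),(-115,130,54)),("scene",s(463,120),(0,98,64))]
def f(v):
    return np.concatenate([proj(n,Lw(v[:3],np.array([P])*k)+[0,0,v[3]])[0]-o for n,o,P in obs])
r=least_squares(f,[.55,0,.2,0],loss="soft_l1"); print(np.round(r.x,4)); print(np.round(f(r.x).reshape(-1,2),1).tolist())
np.save("L.npy",r.x)
L=r.x
o={}
for n,box in (("top",(325,200,360,235)),("scene",(265,205,302,240))):
    im=cv2.imread(f"pics/{n}0.png"); m=bluemask(im,box); ys,xs=np.nonzero(m)
    h=cv2.convexHull(np.c_[xs,ys].astype(np.float32)); M=cv2.moments(h); o[n]=np.array([M["m10"]/M["m00"],M["m01"]/M["m00"]]); print(n,o[n],xs.min(),xs.max(),ys.min(),ys.max(),len(xs))
q=cupfit(o); print("cup world",q.x,q.fun)
c,s_=np.cos(L[2]),np.sin(L[2]); d=q.x[:2]-L[:2]; print("cup ledge",c*d[0]+s_*d[1],-s_*d[0]+c*d[1])
# other blue things + hinge / z
for n in o: print(n, np.round(proj(n,Lw(L,[(0,0,.068),(0,.112,.054)])),1).tolist())
E
```

```text
[ 0.5245 -0.0866  0.2084 -0.0049]
[[-1.1, -0.1], [-1.9, -0.5], [0.2, -0.8], [-0.9, -0.1], [-2.8, 0.0], [-0.7, 0.0], [-0.1, 0.6], [0.9, -0.6], [-1.0, 0.3]]
top [342.68556005 217.61808367] 337 349 211 224 137
scene [283.32882883 223.49459459] 276 290 216 231 204
cup world [ 0.46560976 -0.03522767  0.0301562 ] [-0.43124688 -0.31713925 -0.43088888  0.05384324]
cup ledge -0.04701133402029254 0.06242727140000558
top [[359.5, 196.7], [322.9, 205.4]]
scene [[282.4, 237.1], [310.0, 216.6]]
```

```bash
cat >> h.py <<'E'
def wire(L):
    k=.001
    R=lambda x0,x1,y0,y1,z:[(x0,y0,z),(x1,y0,z),(x1,y1,z),(x0,y1,z),(x0,y0,z)]
    polys=[R(-115,175,-127,133,30),R(-115,175,112,130,54),R(161,175,-127,130,54),R(-10,10,-18,-7,68),[(0,5,64),(0,98,64),(0,98,34),(0,5,34)]]
    return [Lw(L,np.array(p)*k) for p in polys]
def overlay(n,im,L,box,f,extra=(),w=True):
    x0,y0,x1,y1=box; c=cv2.resize(im[y0:y1,x0:x1],None,fx=f,fy=f,interpolation=cv2.INTER_CUBIC)
    for P,col in [(p,(0,255,0)) for p in (wire(L) if w else [])]+list(extra):
        q=((proj(n,P)+.5-[x0,y0])*f).astype(np.int32); cv2.polylines(c,[q.reshape(-1,1,2)],False,col,1)
    return c
def ring(c,z,r=.021):
    a=np.linspace(0,2*np.pi,40); return np.c_[c[0]+r*np.cos(a),c[1]+r*np.sin(a),np.full(40,z)]
E
python3 - <<'E'
from h import *
from scipy.optimize import least_squares
t=lambda x,y:[(x+.5)/5+279.5,(y+.5)/5+129.5]; s=lambda x,y:[(x+.5)/4.28+199.5,(y+.5)/4.28+189.5]
k=.001
obs=[("top",t(133,115),(175,130,54)),("top",t(540,33),(175,-127,54)),("top",t(636,490),(-115,-127,30)),
("top",t(244,373),(0,98,64)),("scene",s(50,320),(-115,-127,30)),("scene",s(500,527),(175,-127,54)),
("scene",s(757,210),(175,130,54)),("scene",s(330,47),(-115,130,54)),("scene",s(463,120),(0,98,64))]
f=lambda v:np.concatenate([proj(n,Lw(v[:3],np.array([P])*k))[0]-o for n,o,P in obs])
r=least_squares(f,[.55,0,.2],loss="soft_l1"); L=r.x; print(np.round(L,4)); print(np.round(f(L).reshape(-1,2),1).tolist()); np.save("L.npy",L)
cup=np.array([.4656,-.0352])
c,s_=np.cos(L[2]),np.sin(L[2]); d=cup-L[:2]; print("cup ledge",c*d[0]+s_*d[1],-s_*d[0]+c*d[1])
ex=[(ring(cup,z),(0,0,255)) for z in (.03,.06)]
A=overlay("top",cv2.imread("pics/top0.png"),L,(295,130,415,250),5,ex); B=overlay("scene",cv2.imread("pics/scene0.png"),L,(205,195,385,325),4.44,ex)
A=cv2.resize(A,(400,400)) if 0 else A
cv2.imwrite("pics/ovA.png",np.vstack([cv2.resize(B,(415,300)),cv2.resize(A,(415,415))[40:340]]))
E
```

```text
[ 0.5264 -0.0888  0.2086]
[[-0.4, -1.1], [-1.0, -1.7], [1.2, -1.7], [-0.1, -1.0], [-3.4, -0.6], [-0.9, -0.5], [0.1, -0.2], [0.6, -1.5], [-1.2, -0.6]]
cup ledge -0.0484084533079239 0.06501138840582721
```

View pics/ovA.png

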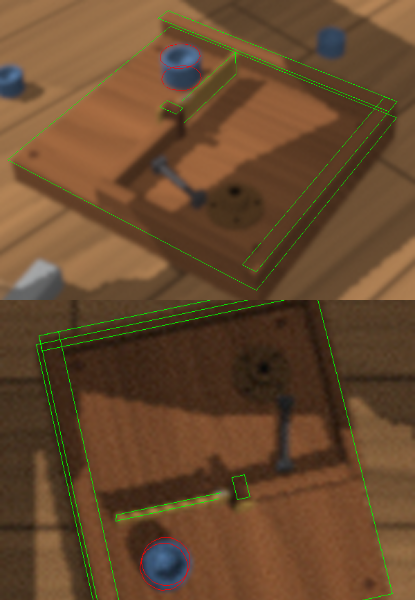

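```bash
cat >> h.py <<'E'
from scipy.spatial.transform import Rotation as Ro
TH=14.5
def rows(wps,L=None):
    """wps: list of (Gx,Gy,phi_deg,opening_mm,z_m): G finger centre in ledge mm; jaw axis C->G at -phi in ledge. tool +y = G"""
    L=np.load("L.npy") if L is None else L
    s=bot.observe(); p=np.array(s["position"]); R=Ro.from_euler("xyz",s["tool_rot"])
    print("t",round(s["clock"],2),"pos",np.round(p,4),"rot",np.round(np.degrees(s["tool_rot"]),1),"w",round(s["grip_width"]*1e3,1),"F",np.round(s["force"],1))
    for gx,gy,ph,op,z in wps:
        a=np.radians(ph); dh=np.array([np.cos(a),-np.sin(a)]); m=np.array([gx,gy])-dh*(op+TH)/2
        P=Lw(L,[(m[0]/1e3,m[1]/1e3,z)])[0]; psi=np.pi/2+L[2]-a
        R1=Ro.from_euler("xyz",[np.pi,0,psi]); C=m-dh*(op+TH)/2
        print("C",np.round(C,0),"world",np.round(P,3),"| grip",op/10,"slide",np.round(R.inv().apply(P-p)*100,2).tolist(),"turn",np.round((R.inv()*R1).as_rotvec(degrees=True),1).tolist())
E
python3 - <<'E'
from h import *
rows([(-20,42,20,65,.20),(-20,42,20,65,.12)])
E
```

```text
t 0.1 pos [ 0.2408 -0.5764  0.2308] rot [-179.9    0.    22.7] w 85.3 F [0.2 0.3 0.2]
C [-95.  69.] world [ 0.459 -0.046  0.2  ] | grip 6.5 slide [40.55, -40.51, 3.12] turn [-0.1, -0.0, -59.3]
C [-95.  69.] world [ 0.459 -0.046  0.12 ] | grip 6.5 slide [40.55, -40.5, 11.12] turn [-0.1, -0.0, -59.3]
```

Request:
{"method": "arm_command", "body": {"gripper": [6.5,6.5,6.5,6.5,6.5], "slide": [[4,-4,0],[8,-8,0],[12,-12,0],[16,-16,0],[20,-20,0]], "turn": [[0,0,-6],[0,0,-12],[0,0,-18],[0,0,-24],[0,0,-30]]}}

```text
clock: 0.72
position: [0.3487, -0.3133, 0.2313]
tool_rot: [-3.142, 0.0, 0.923]
force: [1.3, -1.2, 0.0]
grip_width: 0.0652
```

```bash
python3 -c "
from h import *
rows([(-20,42,20,65,.20),(-20,42,20,65,.12)])"
```

```text
t 0.72 pos [ 0.3487 -0.3133  0.2313] rot [-180.     0.    52.9] w 65.2 F [ 1.3 -1.2  0. ]
C [-95.  69.] world [ 0.459 -0.046  0.2  ] | grip 6.5 slide [27.93, -7.34, 3.12] turn [-0.0, 0.0, -29.1]
C [-95.  69.] world [ 0.459 -0.046  0.12 ] | grip 6.5 slide [27.93, -7.34, 11.12] turn [-0.0, 0.0, -29.1]
```

Request:
{"method": "arm_command", "body": {"gripper": [6.5,6.5,6.5,6.5,6.5], "slide": [[5.6,-1.5,0.6],[11.2,-3,1.2],[16.8,-4.4,1.8],[22.4,-5.9,2.5],[27.9,-7.3,3.1]], "turn": [[0,0,-6],[0,0,-12],[0,0,-18],[0,0,-24],[0,0,-29]]}}

```text
clock: 1.35
position: [0.4598, -0.0472, 0.2001]
tool_rot: [-3.142, 0.0, 1.428]
force: [1.6, -1.4, -0.6]
grip_width: 0.065
```

Request:
{"method": "arm_command", "body": {"gripper": [6.5,6.5], "slide": [[0,0,4],[0,0,8]], "turn": [[0,0,0],[0,0,0]]}}

```text
clock: 1.6
position: [0.4596, -0.0483, 0.1193]
tool_rot: [3.141, -0.0, 1.427]
force: [1.1, -1.3, -1.2]
grip_width: 0.0648
```

```bash
python3 -c "
from h import *
rows([(-20,42,20,65,.08),(-20,42,20,65,.033)])
L=np.load('L.npy')
for n,b in (('scene',(215,150,385,310)),('top',(295,130,415,250))):
    im=vision.grab_frame(n); cv2.imwrite(f'pics/{n}1.png',im)
    s=bot.observe();p=s['position'];R=Ro.from_euler('xyz',s['tool_rot']).as_matrix()
    w=s['grip_width']/2
    ex=[]
    for sg,col in ((1,(0,0,255)),(-1,(255,0,255))):
        for h in (-.008,-.03):
            ex.append((np.array([p+R@np.array([a,sg*b_,h]) for a,b_ in ((-.011,w),(.011,w),(.011,w+.0145),(-.011,w+.0145),(-.011,w))]),col))
    c=overlay(n,im,L,b,4,ex); cv2.imwrite(f'pics/o_{n}1.png',c)
a=cv2.imread('pics/o_scene1.png');b=cv2.imread('pics/o_top1.png')
b=cv2.resize(b,None,fx=1,fy=1)[:,:]; h=600; o=np.zeros((640,680+0,3),np.uint8)
cv2.imwrite('pics/v1.png',cv2.resize(a,(638,600)))
"
```

```text
t 1.6 pos [ 0.4596 -0.0483  0.1193] rot [180.   -0.   81.7] w 64.8 F [ 1.1 -1.3 -1.2]
C [-95.  69.] world [ 0.459 -0.046  0.08 ] | grip 6.5 slide [0.19, -0.11, 3.93] turn [0.0, -0.0, -0.2]
C [-95.  69.] world [ 0.459 -0.046  0.033] | grip 6.5 slide [0.19, -0.12, 8.63] turn [0.0, -0.0, -0.2]
```

View pics/v1.png

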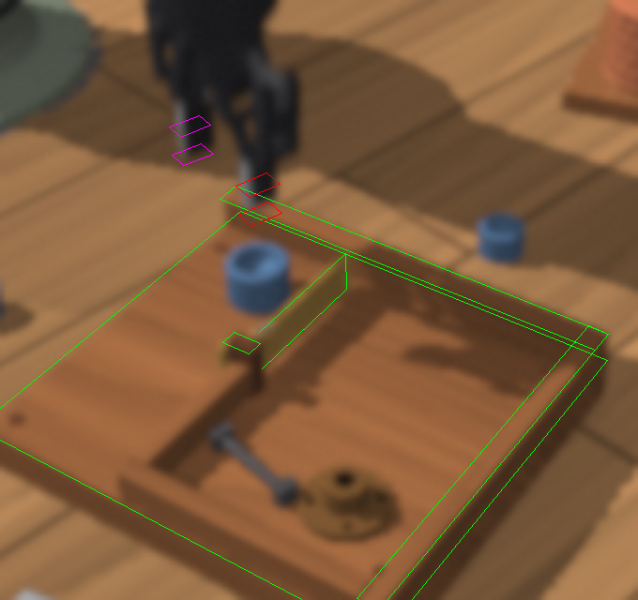

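The scene view shows both fingers above the landing, with tips at (195,160) and (255,203). The tips are thin (about 8 mm), and their ends sit about 12 mm above the TCP at this opening. The cup is at (258,277) and the gate is shut. I'll set the finger model to 8 mm and descend.

```bash
sed -i 's/^TH=14.5/TH=8/' h.py; python3 -c "
from h import *
rows([(-20,44,15,68,.08),(-20,44,15,68,.030)])"
```

```text
t 1.7 pos [ 0.4574 -0.0486  0.1175] rot [-179.7    0.    81.7] w 65.2 F [ 0.2 -0.3  0.9]
C [-93.  64.] world [ 0.46  -0.048  0.08 ] | grip 6.8 slide [0.1, 0.24, 3.75] turn [-0.3, -0.0, -5.2]
C [-93.  64.] world [ 0.46  -0.048  0.03 ] | grip 6.8 slide [0.1, 0.27, 8.75] turn [-0.3, -0.0, -5.2]
```

Request:
{"method": "arm_command", "body": {"gripper": [6.8,6.8,6.8,6.8,6.8], "slide": [[0.1,0.2,2],[0.1,0.2,4],[0.1,0.2,6],[0.1,0.2,7.5],[0.1,0.2,8.7]], "turn": [[0,0,-2.5],[0,0,-5],[0,0,-5],[0,0,-5],[0,0,-5]]}}

```text
clock: 2.33
position: [0.4621, -0.0484, 0.0333]
tool_rot: [3.141, 0.0, 1.512]
force: [0.3, 0.2, -1.3]
grip_width: 0.0683
```

```bash
cat >> h.py <<'E'
def look(tag,boxes=(('scene',(215,150,385,310)),('top',(300,150,400,250)))):
    L=np.load('L.npy'); out=[]
    for n,b in boxes:
        im=vision.grab_frame(n); cv2.imwrite(f'pics/{n}{tag}.png',im)
        s=bot.observe();p=s['position'];R=Ro.from_euler('xyz',s['tool_rot']).as_matrix(); w=s['grip_width']/2; ex=[]
        for sg,col in ((1,(0,0,255)),(-1,(255,0,255))):
            for h in (-.012,):
                ex.append((np.array([p+R@np.array([a,sg*b_,h]) for a,b_ in ((-.011,w),(.011,w),(.011,w+.008),(-.011,w+.008),(-.011,w))]),col))
        f=600/(b[3]-b[1]) if n=='scene' else 380/(b[2]-b[0])
        out.append(overlay(n,im,L,b,f if n=='scene' else f,ex))
    a,c=out; a=cv2.resize(a,(425,400)); c=cv2.resize(c,(375,375)); o=np.zeros((400,800,3),np.uint8); o[:,:425]=a; o[:375,425:]=c
    cv2.imwrite(f'pics/v{tag}.png',o)
def cupnow(tag):
    """cup from blue pixels of the saved scene picture, convex hull; ledge mm for the current ledge fit"""
    L=np.load('L.npy'); im=cv2.imread(f'pics/scene{tag}.png'); m=bluemask(im,(240,195,330,275))
    n,lab,st,ce=cv2.connectedComponentsWithStats(m); print([st[i].tolist() for i in range(1,n) if st[i][4]>30])
    i=1+np.argmax(st[1:,4]); ys,xs=np.nonzero(lab==i); M=cv2.moments(cv2.convexHull(np.c_[xs,ys].astype(np.float32)))
    q=cupfit({'scene':np.array([M["m10"]/M["m00"],M["m01"]/M["m00"]])}); d=q.x[:2]-L[:2]; c,s=np.cos(L[2]),np.sin(L[2])
    print("cup ledge mm",np.round([1e3*(c*d[0]+s*d[1]),1e3*(-s*d[0]+c*d[1])],1))
E
python3 -c "
from h import *
look(2); cupnow(0); cupnow(2)
rows([(-2,50,12,68,.030)])"
```

```text
[[276, 216, 15, 16, 204]]
cup ledge mm [-47.8  65.9]
[[276, 216, 7, 16, 77]]
cup ledge mm [-56.   59.7]
t 2.42 pos [ 0.4614 -0.0482  0.0328] rot [-179.9    0.    86.7] w 68.1 F [-0.8 -0.4  0.2]
C [-76.  66.] world [ 0.476 -0.04   0.03 ] | grip 6.8 slide [0.88, 1.43, 0.28] turn [-0.1, 0.0, -3.3]
```

View pics/v2.png

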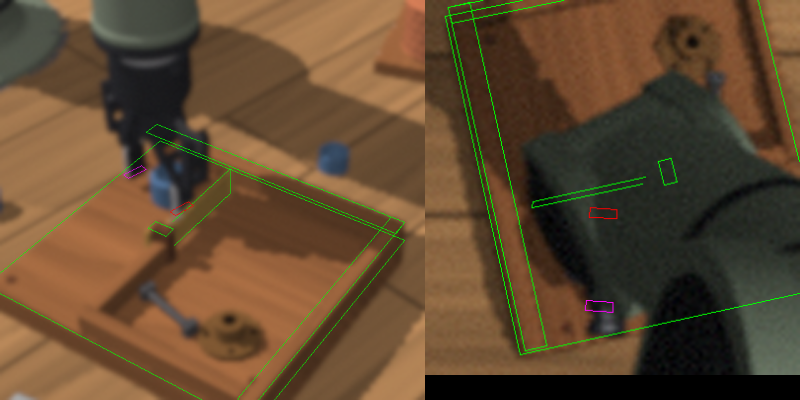

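Request:
{"method": "arm_command", "body": {"gripper": [6.8,6.8,6.8,6.8,6.8], "slide": [[0.3,0.4,0],[0.6,0.8,0],[0.9,1.2,0],[0.9,1.4,0],[0.9,1.4,0]], "turn": [[0,0,-1],[0,0,-2],[0,0,-3],[0,0,-3],[0,0,-3]]}}

```text
clock: 3.05
position: [0.4762, -0.04, 0.0333]
tool_rot: [3.141, -0.0, 1.565]
force: [-0.5, 1.0, -0.1]
grip_width: 0.068
```

```bash
python3 -c "
from h import *
rows([(8,49,12,68,.031),(18,48,12,68,.031),(28,47,13,68,.031)])
im=vision.grab_frame('scene'); cv2.imwrite('pics/scene3.png',im); cupnow(3)"
```

```text
t 3.05 pos [ 0.4762 -0.04    0.0333] rot [180.   -0.   89.7] w 68.0 F [-0.5  1.  -0.1]
C [-66.  65.] world [ 0.486 -0.039  0.031] | grip 6.8 slide [0.09, 0.99, 0.23] turn [0.0, -0.0, -0.3]
C [-56.  64.] world [ 0.496 -0.038  0.031] | grip 6.8 slide [0.21, 1.98, 0.23] turn [0.0, -0.0, -0.3]
C [-46.  64.] world [ 0.506 -0.036  0.031] | grip 6.8 slide [0.39, 2.98, 0.23] turn [0.0, -0.0, 0.7]
[[274, 216, 16, 16, 203]]
cup ledge mm [-51.5  65.2]
```

Request:
{"method": "arm_command", "body": {"gripper": [6.8,6.8,6.8,6.8,6.8], "slide": [[0.1,0.6,0],[0.1,1.2,0],[0.2,1.8,0],[0.3,2.4,0],[0.4,3,0]], "turn": [[0,0,0],[0,0,0],[0,0,0],[0,0,0.3],[0,0,0.7]]}}

```text
clock: 3.72
position: [0.5066, -0.036, 0.0333]
tool_rot: [-3.142, -0.0, 1.553]
force: [-1.5, -0.1, -0.6]
grip_width: 0.0682
```

```bash
python3 -c "
from h import *
look(4); cupnow(4)
rows([(38,46,13,68,.031),(48,45,14,68,.031),(58,44,14,68,.031)])"
```

```text
[[283, 220, 17, 17, 224]]
cup ledge mm [-22.8  63. ]
t 3.83 pos [ 0.5069 -0.0359  0.0333] rot [180.  -0.  89.] w 67.9 F [-0.4  0.8 -0.3]
C [-36.  63.] world [ 0.516 -0.035  0.031] | grip 6.8 slide [0.09, 0.91, 0.23] turn [0.0, -0.0, 0.0]
C [-26.  63.] world [ 0.526 -0.033  0.031] | grip 6.8 slide [0.28, 1.91, 0.23] turn [0.0, -0.0, 1.0]
C [-16.  62.] world [ 0.536 -0.032  0.031] | grip 6.8 slide [0.41, 2.91, 0.23] turn [0.0, -0.0, 1.0]
```

View pics/v4.png

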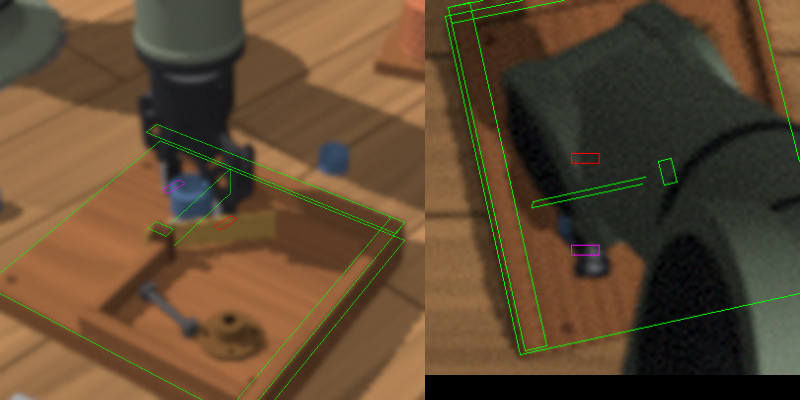

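The view shows the gate swung in, its leaf running from (175,237) to (275,218), held by the G finger. The cup is at (192,195), on the C finger's pad in the gateway and clear of the leaf. I'll continue.

Request:
{"method": "arm_command", "body": {"gripper": [6.8,6.8,6.8,6.8,6.8], "slide": [[0.1,0.6,0],[0.1,1.2,0],[0.2,1.8,0],[0.3,2.4,0],[0.4,3,0]], "turn": [[0,0,0],[0,0,0],[0,0,0.3],[0,0,0.6],[0,0,1]]}}

```text
clock: 4.45
position: [0.5366, -0.0327, 0.0333]
tool_rot: [3.142, -0.0, 1.535]
force: [-0.5, 0.7, -0.2]
grip_width: 0.0681
```

```bash
python3 -c "
from h import *
im=vision.grab_frame('scene'); cv2.imwrite('pics/scene5.png',im); cupnow(5)
rows([(68,43,15,68,.031),(76,42,16,68,.031)])"
```

```text
[[292, 225, 17, 14, 201]]
cup ledge mm [ 4.6 62.7]
t 4.5 pos [ 0.5373 -0.0324  0.0333] rot [180.   -0.   87.9] w 67.9 F [-0.  -0.1  0.4]
C [-5. 63.] world [ 0.546 -0.031  0.031] | grip 6.8 slide [0.21, 0.87, 0.23] turn [0.0, -0.0, 1.0]
C [ 3. 63.] world [ 0.554 -0.029  0.031] | grip 6.8 slide [0.38, 1.67, 0.23] turn [0.0, -0.0, 2.0]
```

Request:
{"method": "arm_command", "body": {"gripper": [6.8,6.8,6.8,6.8], "slide": [[0.1,0.6,0],[0.2,1.2,0],[0.4,1.7,0],[0.4,1.7,0]], "turn": [[0,0,1],[0,0,1.5],[0,0,2],[0,0,2]]}}

```text
clock: 5.0
position: [0.5538, -0.029, 0.0333]
tool_rot: [3.141, -0.0, 1.501]
force: [-0.1, 1.3, -0.3]
grip_width: 0.0681
```

```bash
python3 -c "
from h import *
look(6); cupnow(6)"
```

```text
[[298, 228, 17, 14, 181]]
cup ledge mm [22.3 62. ]
```

View pics/v6.png

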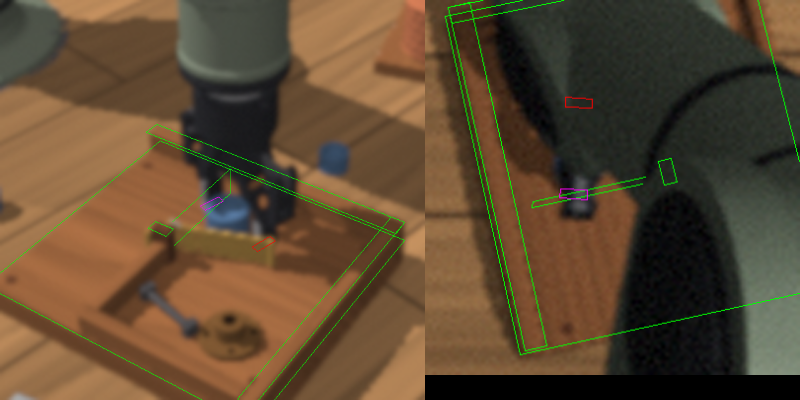

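The gate is held at about 1.2 rad by the G finger (265,243). The cup at (228,212) is inside the gateway with the C finger behind it, and there is a clear gap to the leaf. Next I'll push a little further with the pad while narrowing and turning.

```bash
cat >> h.py <<'E'
def CG(wps,z=.031):
    o=[]
    for cx,cy,gx,gy in wps:
        d=np.array([gx-cx,gy-cy]); o.append((gx,gy,np.degrees(np.arctan2(-d[1],d[0])),round(np.hypot(*d)-TH,1),z))
    rows(o)
E
python3 -c "
from h import *
CG([(3,63,76,42),(7,64,77,41),(11,65,78,39),(15,66,79,38),(19,66.5,80,36),(23,67,80,34.5)])"
```

```text
t 5.1 pos [ 0.5533 -0.0293  0.0333] rot [180.  -0.  86.] w 68.6 F [ 0.2  1.7 -0. ]
C [ 3. 63.] world [ 0.554 -0.029  0.031] | grip 6.8 slide [0.01, 0.08, 0.23] turn [0.0, -0.0, 0.1]
C [ 7. 64.] world [ 0.557 -0.029  0.031] | grip 6.57 slide [0.08, 0.33, 0.23] turn [0.0, -0.0, 2.2]
C [11. 65.] world [ 0.559 -0.029  0.031] | grip 6.39 slide [0.1, 0.58, 0.23] turn [0.0, -0.0, 5.2]
C [15. 66.] world [ 0.562 -0.028  0.031] | grip 6.1899999999999995 slide [0.17, 0.82, 0.23] turn [0.0, -0.0, 7.7]
C [19. 66.] world [ 0.564 -0.028  0.031] | grip 6.0200000000000005 slide [0.17, 1.08, 0.23] turn [0.0, -0.0, 10.6]
C [23. 67.] world [ 0.566 -0.028  0.031] | grip 5.76 slide [0.17, 1.29, 0.23] turn [0.0, -0.0, 13.7]
```

Request:
{"method": "arm_command", "body": {"gripper": [6.57,6.4,6.2,6.0,5.76], "slide": [[0.1,0.3,0],[0.1,0.55,0],[0.15,0.8,0],[0.15,1.05,0],[0.15,1.3,0]], "turn": [[0,0,2],[0,0,5],[0,0,7.5],[0,0,10.5],[0,0,13.5]]}}

```text
clock: 5.72
position: [0.5666, -0.0287, 0.0333]
tool_rot: [3.142, -0.0, 1.262]
force: [-0.2, 0.4, -0.7]
grip_width: 0.0574
```

```bash
python3 -c "
from h import *
im=vision.grab_frame('scene'); cv2.imwrite('pics/scene7.png',im); cupnow(7)
CG([(16,67,71,27),(10,64,62,20),(8,62,52,16),(8,60,43,13),(8,56,34,12),(9,52,26,11),(12,49,21,9)])"
```

```text
[[303, 230, 14, 14, 140]]
cup ledge mm [34.1 59.1]
t 5.78 pos [ 0.5669 -0.0287  0.0333] rot [180.   -0.   72.2] w 57.8 F [-0.9  0.2 -0.4]
C [16. 67.] world [ 0.559 -0.034  0.031] | grip 6.0 slide [-0.72, -0.57, 0.23] turn [0.0, -0.0, 6.2]
C [10. 64.] world [ 0.553 -0.04   0.031] | grip 6.01 slide [-1.53, -0.97, 0.23] turn [0.0, -0.0, 10.4]
C [ 8. 62.] world [ 0.548 -0.044  0.031] | grip 5.57 slide [-2.09, -1.34, 0.23] turn [0.0, -0.0, 16.5]
C [ 8. 60.] world [ 0.544 -0.048  0.031] | grip 5.0600000000000005 slide [-2.53, -1.61, 0.23] turn [0.0, -0.0, 23.5]
C [ 8. 56.] world [ 0.54  -0.051  0.031] | grip 4.3100000000000005 slide [-2.97, -1.87, 0.23] turn [0.0, -0.0, 29.6]
C [ 9. 52.] world [ 0.537 -0.054  0.031] | grip 3.6399999999999997 slide [-3.36, -2.05, 0.23] turn [0.0, -0.0, 37.7]
C [12. 49.] world [ 0.537 -0.057  0.031] | grip 3.3 slide [-3.62, -2.02, 0.23] turn [0.0, -0.0, 47.5]
```

```bash
cat >> h.py <<'E'
def extr(c):
    L=np.load('L.npy'); w=Lw(L,[(c[0]/1e3,c[1]/1e3,0)])[0]; p=np.vstack([proj('scene',ring(w,z)) for z in (.03,.06)])
    return p[:,0].min(),p[:,0].max(),p[:,1].min(),p[:,1].max()
E
python3 -c "
from h import *
print(np.round(extr((-48,65)),1),'obs0 276 290 216 231')
for c in ((-22,61),(27,62),(45,55),(40,58),(36,60),(36,55)): print(c,np.round(extr(c),1))
L=np.load('L.npy'); ex=[]
for c,col in (((45,55),(0,0,255)),((38,59),(0,255,255))):
    w=Lw(L,[(c[0]/1e3,c[1]/1e3,0)])[0]; ex.append((ring(w,.06),col))
cv2.imwrite('pics/v7.png',overlay('scene',cv2.imread('pics/scene7.png'),L,(265,190,345,265),8,ex,w=False))
"
```

```text
[274.1 291.8 213.6 233.8] obs0 276 290 216 231
(-22, 61) [281.6 299.5 217.9 238.5]
(27, 62) [298.5 316.4 224.6 245.6]
(45, 55) [303.1 321.1 228.7 250.1]
(40, 58) [302.1 320.1 227.3 248.6]
(36, 60) [301.2 319.1 226.3 247.5]
(36, 55) [300.  318.  227.4 248.7]
```

View pics/v7.png

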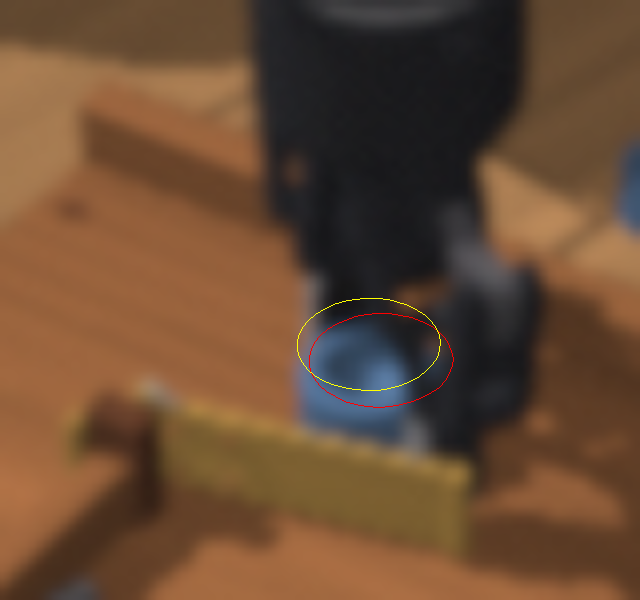

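The crop shows the cup's top at about (371,362), which is ledge (44,52) mm. It sits on the C pad, with the leaf held wide in front. Next I'll swing the hand round so C's flat side gets behind the cup while G keeps the leaf open.

```bash
python3 -c "
from h import *
CG([(15,67,71,26),(9,64,62,19),(7,61,52,14),(7,58,43,12),(7,54,34,11)])"
```

```text
t 5.78 pos [ 0.5669 -0.0287  0.0333] rot [180.   -0.   72.2] w 57.8 F [-0.9  0.2 -0.4]
C [15. 67.] world [ 0.559 -0.034  0.031] | grip 6.14 slide [-0.79, -0.59, 0.23] turn [0.0, -0.0, 6.4]
C [ 9. 64.] world [ 0.553 -0.041  0.031] | grip 6.15 slide [-1.6, -0.99, 0.23] turn [0.0, -0.0, 10.5]
C [ 7. 61.] world [ 0.548 -0.046  0.031] | grip 5.71 slide [-2.24, -1.31, 0.23] turn [0.0, -0.0, 16.4]
C [ 7. 58.] world [ 0.544 -0.049  0.031] | grip 5.04 slide [-2.68, -1.58, 0.23] turn [0.0, -0.0, 22.2]
C [ 7. 54.] world [ 0.54  -0.053  0.031] | grip 4.279999999999999 slide [-3.12, -1.84, 0.23] turn [0.0, -0.0, 28.1]
```

Request:
{"method": "arm_command", "body": {"gripper": [6.1,6.15,5.7,5.0,4.3], "slide": [[-0.8,-0.6,0],[-1.6,-1.0,0],[-2.25,-1.3,0],[-2.7,-1.6,0],[-3.1,-1.85,0]], "turn": [[0,0,6.4],[0,0,10.5],[0,0,16.4],[0,0,22],[0,0,28]]}}

```text
clock: 6.4
position: [0.5406, -0.0515, 0.0337]
tool_rot: [3.141, -0.003, 0.774]
force: [11.7, 23.7, -0.7]
grip_width: 0.043
```

```bash
python3 -c "
from h import *
CG([(8,51,27,10),(9,50,22,9),(11,50,20,9),(16,50,25,9)])
im=vision.grab_frame('scene'); cv2.imwrite('pics/scene8.png',im); cupnow(8)
L=np.load('L.npy');w=Lw(L,[(.044,.052,0)])[0]
cv2.imwrite('pics/v8.png',overlay('scene',im,L,(265,190,345,265),8,[(ring(w,.06),(0,0,255))],w=False))
"
```

```text
t 6.4 pos [ 0.5406 -0.0515  0.0337] rot [180.   -0.2  44.4] w 43.0 F [11.7 23.7 -0.7]
C [ 8. 51.] world [ 0.537 -0.055  0.031] | grip 3.72 slide [-0.51, 0.04, 0.26] turn [0.0, -0.2, 7.5]
C [ 9. 50.] world [ 0.535 -0.057  0.031] | grip 3.5 slide [-0.73, 0.02, 0.26] turn [0.0, -0.2, 14.8]
C [11. 50.] world [ 0.535 -0.057  0.031] | grip 3.4 slide [-0.73, 0.02, 0.26] turn [0.0, -0.2, 20.0]
C [16. 50.] world [ 0.54  -0.056  0.031] | grip 3.4 slide [-0.31, 0.28, 0.26] turn [0.0, -0.2, 20.0]
[[303, 232, 16, 18, 240]]
cup ledge mm [43.4 50.6]
```

View pics/v8.png

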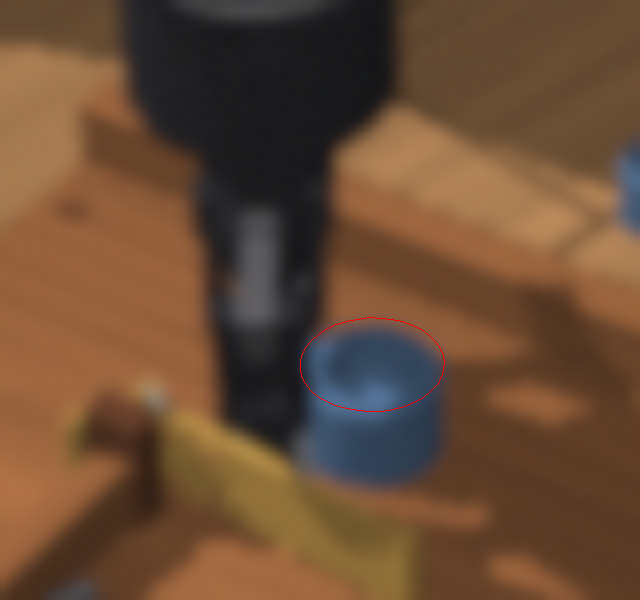

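The leaf is now at its stop, running from (160,410) to (400,530). G presses it with about 26 N because the finger is thicker higher up than I modelled. The cup at (372,400), ledge (43,51), hasn't moved and is clear of the leaf. I'll ease G off the stop and finish the turn.

```bash
python3 -c "
from h import *
CG([(7,58,34,15),(8,55,29,15),(9,53,24,15),(10,52,20,15)])"
```

```text
t 6.45 pos [ 0.5406 -0.0509  0.0337] rot [180.   -0.2  44.1] w 43.0 F [ 3.7  8.1 -1.9]
C [ 7. 58.] world [ 0.539 -0.049  0.031] | grip 4.279999999999999 slide [0.02, -0.27, 0.27] turn [0.0, -0.2, -0.0]
C [ 8. 55.] world [ 0.537 -0.051  0.031] | grip 3.72 slide [-0.23, -0.25, 0.27] turn [0.0, -0.2, 4.4]
C [ 9. 53.] world [ 0.536 -0.052  0.031] | grip 3.29 slide [-0.45, -0.27, 0.27] turn [0.0, -0.2, 10.6]
C [10. 52.] world [ 0.534 -0.053  0.031] | grip 3.0300000000000002 slide [-0.61, -0.3, 0.27] turn [-0.0, -0.2, 17.0]
```

Request:
{"method": "arm_command", "body": {"gripper": [4.3,3.9,3.7,3.5,3.3], "slide": [[0.1,-0.3,0],[0,-0.3,0],[-0.1,-0.3,0],[-0.2,-0.3,0],[-0.3,-0.3,0]], "turn": [[0,0,0],[0,0,2],[0,0,4.5],[0,0,7.5],[0,0,10.5]]}}

```text
clock: 7.08
position: [0.5352, -0.0527, 0.0333]
tool_rot: [3.142, -0.0, 0.589]
force: [0.0, 2.1, 0.2]
grip_width: 0.033
```

```bash
cat >> h.py <<'E'
def fing():
    L=np.load('L.npy'); s=bot.observe(); p=s['position']; R=Ro.from_euler('xyz',s['tool_rot']).as_matrix(); h=(s['grip_width']+TH/1e3)/2
    c,k=np.cos(L[2]),np.sin(L[2])
    for n,g in (('G',1),('C',-1)):
        d=(p+R@np.array([0,g*h,0]))[:2]-L[:2]; print(n,np.round(1e3*np.array([c*d[0]+k*d[1],-k*d[0]+c*d[1]]),1),end=' ')
    print('phi',round(90+np.degrees(L[2]-s['tool_rot'][2]),1))
E
python3 -c "
from h import *
fing()
im=vision.grab_frame('scene'); cv2.imwrite('pics/scene9.png',im); cupnow(9)
CG([(9,53,24,15),(10,52,20,15),(11,51,20,15),(16,51,25,15)]);fing()"
```

```text
G [23.7 14.4] C [ 8.5 52.5] phi 68.2
[[301, 232, 18, 18, 244]]
cup ledge mm [42.5 50.4]
t 7.12 pos [ 0.5351 -0.0528  0.0333] rot [-180.    -0.    33.6] w 32.8 F [1.2 2.8 0.2]
C [ 9. 53.] world [ 0.536 -0.052  0.031] | grip 3.29 slide [0.07, -0.04, 0.23] turn [-0.0, -0.0, 0.1]
C [10. 52.] world [ 0.534 -0.053  0.031] | grip 3.0300000000000002 slide [-0.09, -0.04, 0.23] turn [-0.0, -0.0, 6.5]
C [11. 51.] world [ 0.535 -0.053  0.031] | grip 2.91 slide [-0.06, 0.02, 0.23] turn [-0.0, -0.0, 7.6]
C [16. 51.] world [ 0.54  -0.052  0.031] | grip 2.91 slide [0.41, 0.2, 0.23] turn [-0.0, -0.0, 7.6]
G [23.5 14.4] C [ 8.4 52.4] phi 68.3
```

```bash
python3 -c "
from h import *
CG([(8,48,20,14.5),(8,45,16,14.5),(11,45,18,14.5),(16,46,22,14.5),(21,47,26,14.5)])"
```

```text
t 7.12 pos [ 0.5351 -0.0528  0.0333] rot [-180.    -0.    33.6] w 32.8 F [1.2 2.8 0.2]
C [ 8. 48.] world [ 0.534 -0.055  0.031] | grip 2.7600000000000002 slide [-0.26, 0.13, 0.23] turn [-0.0, -0.0, 1.9]
C [ 8. 45.] world [ 0.532 -0.057  0.031] | grip 2.35 slide [-0.5, 0.19, 0.23] turn [-0.0, -0.0, 7.0]
C [11. 45.] world [ 0.534 -0.057  0.031] | grip 2.33 slide [-0.27, 0.28, 0.23] turn [-0.0, -0.0, 8.7]
C [16. 46.] world [ 0.539 -0.055  0.031] | grip 2.41 slide [0.17, 0.4, 0.23] turn [-0.0, -0.0, 10.9]
C [21. 47.] world [ 0.543 -0.054  0.031] | grip 2.4899999999999998 slide [0.6, 0.52, 0.23] turn [-0.0, -0.0, 12.9]
```

Request:
{"method": "arm_command", "body": {"gripper": [2.8,2.35,2.35,2.4,2.5], "slide": [[-0.25,0.1,0],[-0.5,0.2,0],[-0.3,0.3,0],[0.15,0.4,0],[0.6,0.5,0]], "turn": [[0,0,2],[0,0,7],[0,0,8.7],[0,0,11],[0,0,13]]}}

```text
clock: 7.75
position: [0.5431, -0.0535, 0.0332]
tool_rot: [-3.142, 0.0, 0.364]
force: [-1.4, 2.3, -0.9]
grip_width: 0.0249
```

```bash
python3 -c "
from h import *
fing()
im=vision.grab_frame('scene'); cv2.imwrite('pics/scene10.png',im); cupnow(10)
CG([(26,48,30,14.5),(31,49,35,14.5),(36,50,39,14.5),(41,51,44,14.5),(46,52,48,14.5)])"
```

```text
G [26.2 14.8] C [21.1 47.3] phi 81.1
[[305, 233, 17, 18, 242]]
cup ledge mm [51.3 51.3]
t 7.8 pos [ 0.5438 -0.0531  0.0333] rot [-180.    -0.    20.8] w 25.0 F [-1.   2.1  0.4]
C [26. 48.] world [ 0.547 -0.052  0.031] | grip 2.57 slide [0.36, 0.06, 0.23] turn [-0.0, -0.0, 2.0]
C [31. 49.] world [ 0.552 -0.051  0.031] | grip 2.67 slide [0.86, 0.09, 0.23] turn [-0.0, -0.0, 2.2]
C [36. 50.] world [ 0.556 -0.049  0.031] | grip 2.7600000000000002 slide [1.31, 0.11, 0.23] turn [-0.0, -0.0, 4.0]
C [41. 51.] world [ 0.561 -0.048  0.031] | grip 2.8600000000000003 slide [1.81, 0.14, 0.23] turn [-0.0, -0.0, 4.1]
C [46. 52.] world [ 0.566 -0.046  0.031] | grip 2.96 slide [2.26, 0.15, 0.23] turn [-0.0, -0.0, 5.8]
```

Request:
{"method": "arm_command", "body": {"gripper": [2.6,2.7,2.8,2.9,3.0], "slide": [[0.4,0.05,0],[0.9,0.1,0],[1.3,0.1,0],[1.8,0.15,0],[2.25,0.15,0]], "turn": [[0,0,1],[0,0,2],[0,0,4],[0,0,4],[0,0,5.5]]}}

```text
clock: 8.43
position: [0.5649, -0.0469, 0.0333]
tool_rot: [3.142, -0.0, 0.269]
force: [-0.1, 1.0, 0.3]
grip_width: 0.0299
```

```bash
python3 -c "
from h import *
fing()
im=vision.grab_frame('scene'); cv2.imwrite('pics/scene11.png',im); cupnow(11)
CG([(51,53,52,14.5),(56,54,57,14.5),(61,55,61,14.5),(66,56,66,14.5),(71,56.5,70,14.5)])"
```

```text
G [47.5 14.1] C [45.2 52. ] phi 86.5
[[314, 236, 16, 18, 230]]
cup ledge mm [74.2 53.4]
t 8.47 pos [ 0.5654 -0.0465  0.0333] rot [-180.    -0.    15.3] w 29.9 F [ 0.2  1.5 -0.9]
C [51. 53.] world [ 0.57  -0.045  0.031] | grip 3.05 slide [0.46, -0.01, 0.24] turn [-0.0, -0.0, 1.9]
C [56. 54.] world [ 0.575 -0.044  0.031] | grip 3.15 slide [0.96, -0.04, 0.24] turn [-0.0, -0.0, 1.9]
C [61. 55.] world [ 0.579 -0.042  0.031] | grip 3.25 slide [1.42, -0.06, 0.24] turn [-0.0, -0.0, 3.4]
C [66. 56.] world [ 0.584 -0.041  0.031] | grip 3.35 slide [1.92, -0.08, 0.24] turn [-0.0, -0.0, 3.4]
C [71. 56.] world [ 0.588 -0.039  0.031] | grip 3.4 slide [2.37, -0.08, 0.24] turn [-0.0, -0.0, 4.7]
```

Request:
{"method": "arm_command", "body": {"gripper": [3.05,3.15,3.25,3.35,3.4], "slide": [[0.5,0,0],[1.0,-0.05,0],[1.4,-0.05,0],[1.9,-0.1,0],[2.4,-0.1,0]], "turn": [[0,0,1],[0,0,2],[0,0,3],[0,0,3.5],[0,0,4.7]]}}

```text
clock: 9.1
position: [0.5877, -0.0394, 0.0333]
tool_rot: [-3.142, -0.0, 0.187]
force: [-0.3, 0.2, 0.5]
grip_width: 0.0339
```

```bash
python3 -c "
from h import *
fing()
im=vision.grab_frame('scene'); cv2.imwrite('pics/scene12.png',im); cupnow(12)
CG([(76,57,74,14),(81,58,77,14),(85,58.5,80,14),(89,59,82,14)])
L=np.load('L.npy');w=Lw(L,[(.102,.057,0)])[0]
cv2.imwrite('pics/v12.png',overlay('scene',im,L,(265,190,365,265),7,[(ring(w,.06),(0,0,255))],w=False))
"
```

```text
G [69.7 14.7] C [70.6 56.5] phi 91.2
[[324, 241, 6, 15, 67]]
cup ledge mm [88.  51.5]
t 9.15 pos [ 0.5883 -0.0391  0.0333] rot [-180.    -0.    10.7] w 34.2 F [-0.4  0.4 -0. ]
C [76. 57.] world [ 0.592 -0.039  0.031] | grip 3.5 slide [0.42, 0.02, 0.23] turn [-0.0, -0.0, 1.4]
C [81. 58.] world [ 0.596 -0.037  0.031] | grip 3.62 slide [0.82, -0.04, 0.23] turn [-0.0, -0.0, 3.9]
C [85. 59.] world [ 0.6   -0.036  0.031] | grip 3.6799999999999997 slide [1.17, -0.08, 0.23] turn [-0.0, -0.0, 5.1]
C [89. 59.] world [ 0.603 -0.035  0.031] | grip 3.75 slide [1.46, -0.1, 0.23] turn [-0.0, -0.0, 7.5]
```

View pics/v12.png

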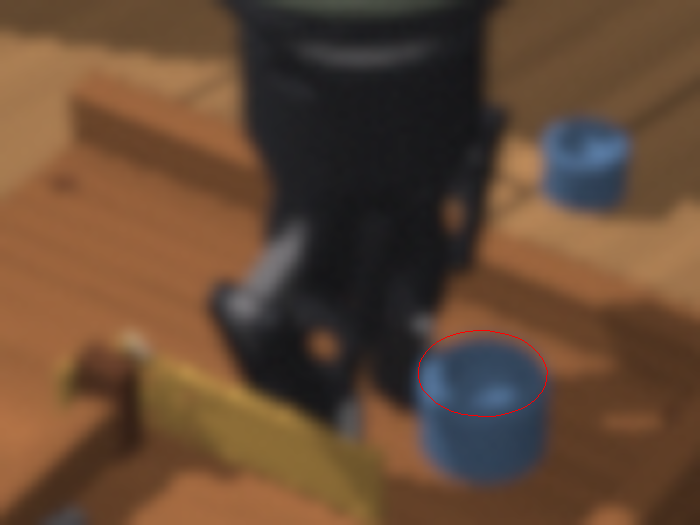

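The view shows the cup at (482,410), on the predicted ring of about (102,55) mm. The leaf is still held by G at (345,415), and C is behind the cup. One last push of about 19 mm.

Request:
{"method": "arm_command", "body": {"gripper": [3.5,3.6,3.7,3.75,3.75], "slide": [[0.4,0,0],[0.8,-0.05,0],[1.15,-0.1,0],[1.5,-0.1,0],[1.5,-0.1,0]], "turn": [[0,0,2],[0,0,4],[0,0,5.5],[0,0,7.5],[0,0,7.5]]}}

```text
clock: 9.78
position: [0.6022, -0.0355, 0.0333]
tool_rot: [3.142, -0.0, 0.057]
force: [0.5, 0.7, 0.3]
grip_width: 0.0374
```

```bash
sed -i 's/(240,195,330,275)/(240,195,345,280)/' h.py; python3 -c "
from h import *
fing()
im=vision.grab_frame('scene'); cv2.imwrite('pics/scene13.png',im); cupnow(13)
CG([(83,60,74,15),(77,60,68,15)])"
```

```text
G [81.7 13.9] C [88.6 58.8] phi 98.7
[[331, 243, 14, 18, 211]]
cup ledge mm [117.1  53.8]
t 9.82 pos [ 0.6021 -0.0356  0.0333] rot [180.   -0.    3.3] w 37.8 F [0.5 1.2 0.3]
C [83. 60.] world [ 0.595 -0.036  0.031] | grip 3.79 slide [-0.66, -0.02, 0.23] turn [0.0, -0.0, 2.6]
C [77. 60.] world [ 0.59  -0.037  0.031] | grip 3.79 slide [-1.26, 0.07, 0.23] turn [0.0, -0.0, 2.6]
```

Request:
{"method": "arm_command", "body": {"gripper": [3.75,3.75,3.75,3.75,3.75], "slide": [[-0.6,0,0],[-1.0,0,0],[-1.0,0,-3],[-1.0,0,-8],[-1.0,0,-13]], "turn": [[0,0,0],[0,0,0],[0,0,0],[0,0,0],[0,0,0]]}}

```text
clock: 10.45
position: [0.5913, -0.0365, 0.1647]
tool_rot: [3.142, 0.001, 0.057]
force: [-0.1, 0.0, 0.2]
grip_width: 0.038
```

Request:
{"method": "arm_command", "body": {"gripper": [3.75,3.75,3.75,3.75,3.75], "slide": [[-2,4,-3],[-4,8,-5],[-6,12,-5],[-6,12,-5],[-6,12,-5]], "turn": [[0,0,0],[0,0,0],[0,0,0],[0,0,0],[0,0,0]]}}

```text
clock: 11.08
position: [0.5388, -0.1592, 0.2133]
tool_rot: [-3.141, -0.0, 0.057]
force: [0.2, -0.7, -0.6]
grip_width: 0.0375
```

```bash
python3 -c "
from h import *
look(14); cupnow(14); print(bot.observe()['force'],bot.observe()['clock'])
b=cv2.imread('pics/top14.png')
o={}
for n,box in (('top',(300,130,350,215)),('scene',(290,220,350,280))):
    m=bluemask(cv2.imread(f'pics/{n}14.png'),box); k,lab,st,ce=cv2.connectedComponentsWithStats(m)
    if k>1: o[n]=ce[1+np.argmax(st[1:,4])]
print(o)
if len(o)==2:
    q=cupfit(o); L=np.load('L.npy'); d=q.x[:2]-L[:2]; print(q.x,'dist',np.hypot(*d),q.fun)
"
```

```text
[[333, 243, 12, 18, 198]]
cup ledge mm [118.8  53.3]
[ 0.00524256 -0.55846109  0.03996484] 11.175
{'top': array([333.37956204, 164.17518248]), 'scene': array([340.57421875, 251.31640625])}
[ 0.63328272 -0.00919098  0.02919351] dist 0.13323773288550858 [-0.42332576 -0.36803136 -0.4060599   0.0680742 ]
```

The picture limit is reached, so I'll check the gate numerically by comparing the brass pixels with the first pictures.

```bash
python3 -c "
from h import *
for n,box in (('top',(322,190,366,210)),('scene',(270,210,345,260))):
    for t in ('0','14'):
        im=cv2.imread(f'pics/{n}{t}.png'); m=cv2.inRange(cv2.cvtColor(im,cv2.COLOR_BGR2HSV),(19,110,60),(32,255,255))
        x0,y0,x1,y1=box; k,l,st,ce=cv2.connectedComponentsWithStats(m[y0:y1,x0:x1]); i=1+np.argmax(st[1:,4]) if k>1 else 0; print(n,t,st[i],np.round(ce[i],1))
    a,b=[cv2.imread(f'pics/{n}{t}.png')[y0:y1,x0:x1].astype(int) for t in ('0','14')]; print('median diff',np.median(abs(a-b)))
# things left alone: difference round flange/pin/hammer
for n,box in (('top',(350,150,395,195)),('top',(415,170,465,255))):
    x0,y0,x1,y1=box; a,b=[cv2.imread(f'pics/{n}{t}.png')[y0:y1,x0:x1] for t in ('0','14')]
    print(cv2.phaseCorrelate(cv2.cvtColor(a,6).astype(np.float32),cv2.cvtColor(b,6).astype(np.float32)))
"
```

```text
top 0 [21 10  4  3  7] [22.4 11.1]
top 14 [11 11 14  4 21] [17.5 12.2]
median diff 5.0
scene 0 [19 10 18 20 78] [28.4 19.6]
scene 14 [20 11 17 18 67] [28.4 19.9]
median diff 5.0
((1.0489875759379466, 0.24436723221969459), 0.38522607968177325)
((-1.8504257894531513, 0.8695039269194496), 0.09648107274373373)
```

```bash
python3 -c "
from h import *
print(job_done())"
```

```text
the job is handed in; nothing more can be done
None
```

The cup is on the ledge behind the gate, the gate is shut, and I handed the job in at about 11 s of the 51 s. `job_done()` gave no verdict.

**What I did:** One finger opened the gate and held it while the other finger slid the cup through. I then turned the hand with the gate still held open, so that finger's flat side could push the cup to about ledge (119, 54) mm. After that I backed off and lifted clear.

**Last checks:**
- **Cup:** two-view fit puts its base at z = 29 mm and its centre 133 mm from the hinge (115 mm needed). The single-view fit gives about 130 mm.
- **Gate:** in the scene view the brass leaf is back within 0.3 px of where it was when shut. The top-view colour check was too weak to compare.
- **Hand:** it is clear of everything and the force reads about zero.

**Failed or uncertain:**
- **Gate stop:** G, the finger on the gate, briefly pushed the leaf against its stop at about 26 N, then I eased it off. It never touched the cup there.
- **Final picture:** I had used up the picture viewer, so the last check was by numbers only.
- **Flange, pin and hammer:** the image comparison gave shifts of about 1–2 px (roughly 3–6 mm) with weak confidence because of moving shadows. The hand never came near them.

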